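# Tuck a drip strip under the spill board's lapped flap and hold it pressed

### The arm

A 7-joint arm with a two-finger parallel gripper is mounted at the origin on a cart in front of the work surface, level with it; the furniture and walls round the work are solid. World frame = base frame: x ahead of the robot, y to its left, z up, the work surface at z = 0. Lengths are in mm, angles in rad, forces in N, time in s.
With the tool pointing down it reaches from about 425 to 1025 mm from the base axis. Payload 9.4 kg.
Tool frame: the origin (TCP) lies midway between the tips of the shut fingers; the grasp point (between the pads) lies 19 mm behind it (bot.pinch_z is the distance from the TCP to the grasp point, in mm); z points along the fingers, y is the line along which they close (so a half turn about z gives the same grasp; the last joint's range is limited). The gripper opens to 93 mm and grips with 3 to 60 N. Pads are 15 mm wide; open, the fingers measure 128 mm over their backs; the gripper's body (75 mm by 188 mm) begins 65 mm behind the grasp point.
Start: joints at [1.218, 0.599, -0.003, 1.599, 0.002, 0.943, -0.08], TCP at [197.42, -697.603, 218.618] pointing down, gripper open.
Joint ranges: [-2.57, 2.57], [-0.35, 1.97], [-1.29, 1.29], [0.11, 2.56], [-1.05, 4.19], [0.11, 1.86], [-2.63, 2.63]. Speed limits (rad/s): [2.22, 2.22, 3.01, 3.01, 3.14, 3.14, 3.14].

### API

Orientations are given as a rotation vector (axis times angle).
In Python, from bench import get_obs, camera, ticket, bot gives the robot as it stands.
- The arm moves only by the tool arm_command, never from a script. Its argument "steps" is a list of rows, each an object of numbers: "tx", "ty", "tz": the shift along the world's x, y, z in m; "roll": the turn about the world's z in degrees. A call has 1 to 20 rows; each row is the pose to reach, as a shift and turn from the pose commanded when the call began; what a row does not reach only later rows make up. A row lasts 1/12 s, in which the tool goes at most 41.7 mm and 7.16 degrees, less where a joint would pass 70% of its speed; a pose out of reach is approached as far as the arm can. A call with a gripper value outside its range is refused whole. "jaw" is the closure, from 0 (fully open) to 1 (shut), set as the call begins (left out, the last holds). The fingers move at their own pace and stop on an object; the grip force is fixed at half the most. Time passes only in rows, so rows that repeat a pose let the fingers close. It gives the time, the measured TCP pose, the force, the opening and the grip force at its end, in the units of the state.
- get_obs(): the state, without advancing time (a new reading comes with each control period).
- camera(name): name is "scene" or "top"; returns a dict with "frame" (384x512x3 uint8, red, green, blue), "depth" (384x512 float32, mm along the optical axis (not along the pixel's ray), 0 where there is no reading), "fx", "fy", "cx", "cy" (pixels), "R" (3x3) and "t" (3): a world point X has camera coordinates R X + t. Camera axes: x right, y down, z forward; pixel columns grow to the right and rows downward; lengths in mm; the calibration is good to about 2 mm. A picture is of the moment at which its call begins.
- ticket.finish_job(): hands the job in; it is judged then, once.
The state is a dict: "t": time; "joint_pos": joint angles; "joint_vel": joint speeds; "tau": joint torques, N m; "tcp_pos": TCP position; "tcp_rot": TCP orientation; "wrist_force": force on the tool from outside, world axes, zero at the start; "ft_torque": the same for the moment, N m; "opening": opening from 0.0 (shut) to 1.0 (fully open); "grasp_force": force on a finger pad.
Only numpy, scipy, OpenCV 4.12 (cv2) and the standard library are available. Lean on these libraries where they do the work, as an engineer would, in place of code of your own. Each camera call takes 0.05 s, during which the arm holds its last target. There are 200 camera calls.

### The job

Pick up the blue drip strip by its orange rib and slide its plain front edge, square and centred, under the lip of the metal flap on the spill board until it comes up against the hidden stop, without lifting the flap. Then press the strip down flat on the black pad with about 10 N and finish like that, still holding it by the rib and pressing: do not let go. Leave the petri dish, the timer and the small bottle alone.

Things in the scene. Friction and masses are not known exactly. Their poses are not given: they have to be found in the camera images.
- strip_grip (a point): Centre of the orange grip rib of the loose blue drip strip (about 130 to 200 g). Rib 10 mm thick (x), 56 mm long (y), 31 mm high; its top is 34 mm, its centre 18.5 mm above the strip's underside. Own axes: x points from the rib to the plain front edge that goes under the flap, z up. The rib's centre is 75 mm behind the front edge, 15 mm ahead of the rear edge.
- strip_nose (a point): Middle of the strip's plain front edge, at the plate's underside; axes as the strip's.
- board: Fixed white spill board, 220 mm (x) by 180 mm (y), level on the worktop at a varying place and yaw; origin at the centre of its underside; x points from its open front half to the flap's hinge, z up. The flap covers x = 0 to 100 mm. Cheeks under the flap's sides leave 164 mm between them, centred on y = 0. The hinge stands up to z = 28 mm.
- pad: Black rubber pad on the board, on which the strip is pressed: from board x = -104 mm to +30 mm (so it runs on under the flap), 158 mm wide, its top at z = 12 mm. Its origin is 9 mm above the board's, axes as the board's.
- flap_lip (a point): Middle of the closed flap's front lip, at its underside: 8 mm above the pad (board x = 0, z = 20 mm), so the 4 mm strip passes freely when it lies on the pad. Fixed to the board, axes as the board's.
- stop_face (a point): Middle of the face of the grey stop ledge hidden under the flap, at the pad's top (board x = +30 mm, z = 12 mm); the ledge is rigid and stands 5.5 mm above the pad. The strip is home when its front edge is there: 30 mm of it under the flap, the rib's centre at board x = -45 mm. Axes as the board's.
- flap (a joint): Angle of the thin aluminium flap (rad), 0 = lying closed, grows as its lip rises; 0.01 rad is 1 mm at the lip. It moves freely (120 g) and falls shut by itself.
- strip: The whole drip strip: a plate 90 mm (x) by 130 mm (y) by 4 mm thick with the grip rib on top; origin at the centre of the plate's underside, axes as strip_grip's. At the start it lies flat on the worktop, left or right of the board.
- petri_dish: Closed petri dish, 90 mm across, 16 mm high, on the other side of the board from the strip; origin at its underside. Bystander.
- timer: White bench timer, 66x66x19 mm, lying flat; origin at its underside. Bystander.
- dye_bottle: Small white bottle with a purple cap, 29 mm across, 63 mm high; origin at its underside. Bystander.
Mind the look-alikes: they are no part of the job. Of the things like the strip, leave any that is pink; of the rest the larger one is meant.

How it is judged (in metres and radians):
On the way:
1. the strip's front edge is at least 10 mm under the lip, low over the pad, with the flap down (x of strip_nose in the frame of board above 0.01 m and z of strip_nose in the frame of board between 0.01 and 0.018 m and y of strip_grip in the frame of board between -0.02 and 0.02 m and value of joint flap below 0.03 rad), for 0.2 s.
At the end, for the whole second after the job is handed in: The strip's front edge is under the flap within 6 mm of the stop, the strip is centred within 12 mm and square within 0.08 rad, flat (tilt under 0.035 rad, front edge within 3 mm of the pad) and still; the fingers hold it and press it on the pad with 5 to 45 N; the flap lies closed (under 0.02 rad) (x of strip_nose in the frame of board between 0.024 and 0.034 m and z of strip_nose in the frame of board between 0.01 and 0.015 m and y of strip_grip in the frame of board between -0.012 and 0.012 m and angle between the x axis of strip and the x axis of board, either way round below 0.08 rad and angle between strip's own z axis and vertical below 0.035 rad and contact force between strip and pad between 5 and 45 N and contact force between the fingers and strip above 2 N and value of joint flap below 0.02 rad and linear speed of strip below 0.02 m/s); the arm keeps its last pose, push and grip.
It fails at once if the flap is lifted more than 6 mm at its lip (value of joint flap above 0.06 rad).
It fails at once if the petri dish is pushed or tipped (distance of petri_dish from where it was at the start of the episode above 0.02 m).
It fails at once if the timer is pushed or tipped (distance of timer from where it was at the start of the episode above 0.02 m).
It fails at once if the small bottle is pushed or tipped (distance of dye_bottle from where it was at the start of the episode above 0.02 m or angle between dye_bottle's own z axis and vertical above 0.3 rad).
It also fails if it takes over 42 s, if anything falls off the work surface, if the arm or the gripper's body presses on something with over 40 N, if the wrist force passes 120 N, or if a joint passes its speed limit or range.

## Working session

There is one attempt and no reset: what is moved stays moved. The work goes in short steps, Python scripts to look and compute and a tool call to move; the robot and the scene stay as the last step left them, time stands still between calls to the robot, and variables do not carry over. Pictures are saved under pics/ and viewed, at most 10 in all, crops included, and the job is handed in when it is done.

Besides the shell and the picture viewer there is one more tool, called after "Call:" by a JSON object that holds its "op" and its "data", one argument or row to a line. arm_command: Moves the arm, as the interface text tells. Its arguments: {"type":"object","properties":{"steps":{"type":"array","items":{"type":"object","properties":{"tx":{"type":"number"},"ty":{"type":"number"},"tz":{"type":"number"},"roll":{"type":"number"}}}},"jaw":{"type":"number"}},"required":["steps"]}

```bash
mkdir -p pics; python3 - <<'E'
from bench import get_obs,camera,bot
import cv2,numpy as np
o=get_obs();print(o['t'],o['tcp_pos'],o['tcp_rot'],o['opening'],bot.pinch_z)
ims=[]
for n in('top','scene'):
    c=camera(n);np.savez(f'{n}0.npz',**c)
    im=c['frame'][:,:,::-1];ims.append(im)
    print(n,c['fx'],c['cx'],c['cy'],np.round(c['R'],3).tolist(),c['t'])
cv2.imwrite('pics/a.png',cv2.resize(ims[0],(800,600)))
cv2.imwrite('pics/b.png',cv2.resize(ims[1],(800,600)))
E
```

```text
0.0 [ 197.25585024 -697.11856937  217.74542507] [-3.11021584e+00 -4.31725775e-01  5.80569114e-04] 1.0002682060390515 18.8
top 460.22002248765455 257.4799513805264 191.31776359895835 [[-0.018, -1.0, 0.008], [-0.996, 0.017, -0.092], [0.091, -0.009, -0.996]] [  16.86079804  510.49980448 1531.23828057]
scene 411.5809934954225 257.3579174093658 194.37774030936143 [[0.56, -0.828, 0.015], [-0.358, -0.258, -0.897], [0.747, 0.497, -0.441]] [-238.57254357  229.30859378  877.50666119]
```

View pics/a.png

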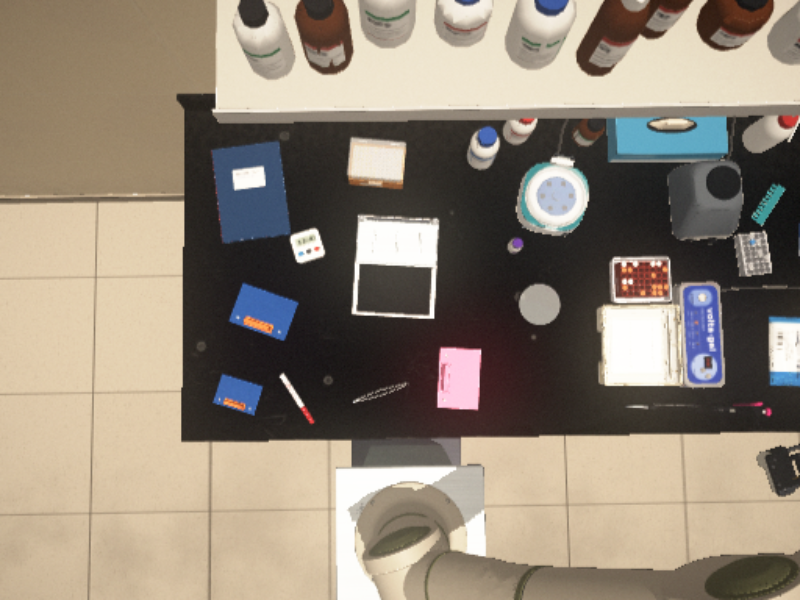

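View pics/b.png

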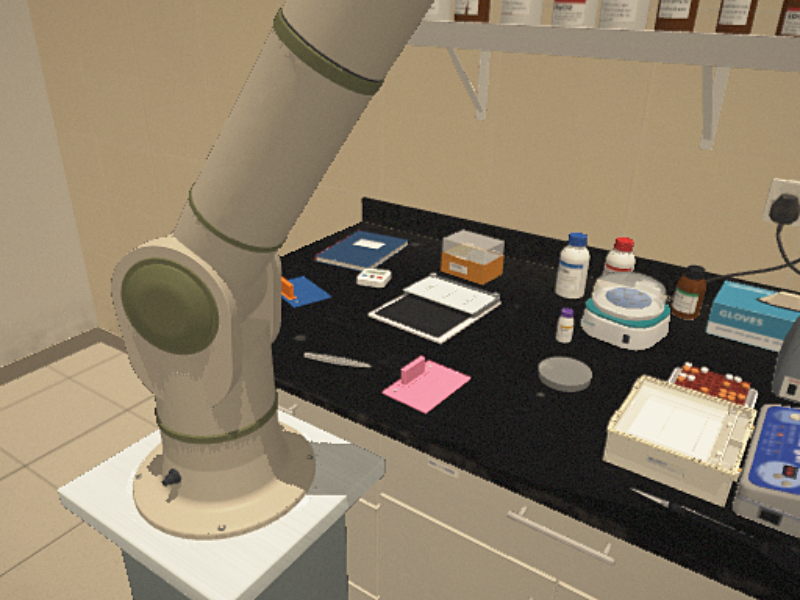

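```bash
cat > h.py <<'E'
import cv2,numpy as np
def ray(c,px,z):
    px=np.atleast_2d(px).astype(float)
    d=np.c_[(px[:,0]-c['cx'])/c['fx'],(px[:,1]-c['cy'])/c['fy'],np.ones(len(px))]@c['R']
    o=-c['R'].T@c['t']
    return o+d*((z-o[2])/d[:,2])[:,None]
def rect(p):  # world xy pts -> centre, size, angle of each side direction
    (cx,cy),(w,h),a=cv2.minAreaRect(p[:,:2].astype(np.float32));return np.round([cx,cy,w,h,a],1)
def comps(m,amin=60):
    cs,_=cv2.findContours(m.astype(np.uint8),cv2.RETR_EXTERNAL,cv2.CHAIN_APPROX_NONE)
    return [c[:,0] for c in cs if cv2.contourArea(c)>amin]
E
python3 - <<'E'
from h import *
c=dict(np.load('top0.npz'));f=c['frame'];hsv=cv2.cvtColor(f,cv2.COLOR_RGB2HSV)
roi=np.zeros(f.shape[:2],bool);roi[130:290,125:290]=1
H,S,V=hsv[...,0],hsv[...,1],hsv[...,2]
blue=roi&(H>95)&(H<125)&(S>120)&(V>60);org=roi&(H<20)&(S>140)&(V>120)
for n,m,z in(('blue+or',cv2.morphologyEx((blue|org).astype(np.uint8),cv2.MORPH_CLOSE,np.ones((3,3))),4),('org',org,34)):
    for k in comps(m,25): print(n,k.mean(0).round(),rect(ray(c,k,z)),ray(c,cv2.boxPoints(cv2.minAreaRect(k.astype(np.float32))),z)[:,:2].round().tolist())
w=roi&(S<60)&(V>150)
for k in comps(w,800):
    print('board',k.mean(0),rect(ray(c,k,12)))
    m=np.zeros(f.shape[:2],np.uint8);cv2.fillPoly(m,[k],1)
    h=(m>0)&(V<90);h=cv2.morphologyEx(h.astype(np.uint8),cv2.MORPH_OPEN,np.ones((5,5)))
    for q in comps(h,300): print('pad',q.mean(0),rect(ray(c,q,12)),ray(c,cv2.boxPoints(cv2.minAreaRect(q.astype(np.float32))),12)[:,:2].round(1).tolist())
a=cv2.resize(f[130:290,125:290,::-1],None,fx=3.7,fy=3.7,interpolation=cv2.INTER_CUBIC);cv2.imwrite('pics/c.png',a[:600])
E
```

```text
blue+or [152. 252.] [313.3 367.6  93.4  66.4  72. ] [[296.0, 422.0], [359.0, 402.0], [331.0, 313.0], [267.0, 333.0]]
blue+or [168. 199.] [491.3 312.2 129.9  91.7  69.6] [[471.0, 389.0], [557.0, 359.0], [512.0, 236.0], [425.0, 266.0]]
blue+or [166. 143.] [693.4 329.5  71.1 140.8   4.3] [[720.0, 405.0], [738.0, 266.0], [667.0, 256.0], [650.0, 395.0]]
org [150. 258.] [293.4 368.1  45.1  12.2  72.5] [[294.0, 391.0], [306.0, 388.0], [292.0, 345.0], [281.0, 348.0]]
org [165. 207.] [461.4 318.1  63.6  16.8  70.6] [[464.0, 351.0], [480.0, 345.0], [459.0, 285.0], [443.0, 291.0]]
board [252.79735683 170.65638767] [584.3  22.4 179.1 219.6  85.8]
pad [251.8137931  184.71724138] [534.7  26.7 156.  102.   85.8] [[489.4, 107.8], [591.2, 101.2], [580.3, -54.9], [478.5, -47.4]]
```

View pics/c.png

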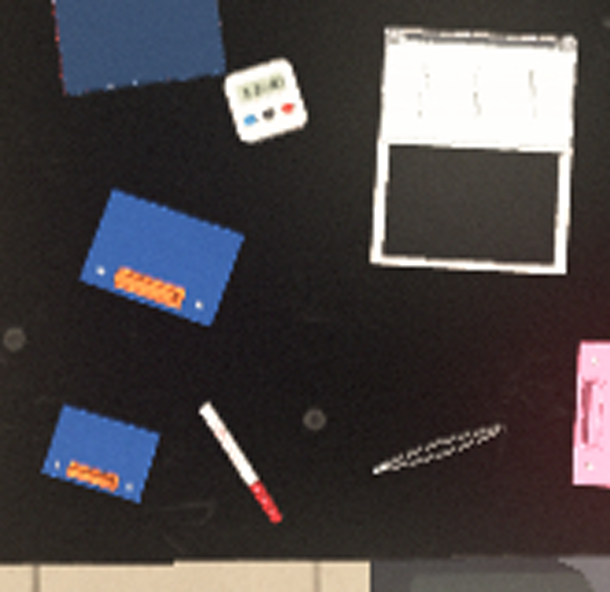

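The three look-alikes, by pixel in the 800-wide top view, are:
- pink strip at (460,378), excluded by colour
- small blue strip at (239,394), 93x66 mm
- large blue strip at (264,312), 130x92 mm

The large blue one matches the description and the crop confirms it: in the crop its rib is at (150,287) and its front edge is toward the upper right. The board is upright at crop (475,150), with the pad in the near half and the flap at the far side.

I'll swing over at the current height.

Call:
{"op": "arm_command", "data": {
  "steps": [
    {"tx": 0.025, "ty": 0.025, "roll": 2.7},
    {"tx": 0.05, "ty": 0.05, "roll": 5.4},
    {"tx": 0.075, "ty": 0.075, "roll": 8.1},
    {"tx": 0.1, "ty": 0.1, "roll": 10.8},
    {"tx": 0.125, "ty": 0.125, "roll": 13.5},
    {"tx": 0.15, "ty": 0.15, "roll": 16.2},
    {"tx": 0.175, "ty": 0.175, "roll": 18.9},
    {"tx": 0.2, "ty": 0.2, "roll": 21.6},
    {"tx": 0.225, "ty": 0.225, "roll": 24.3},
    {"tx": 0.25, "ty": 0.25, "roll": 27},
    {"tx": 0.255, "ty": 0.285, "roll": 29.7},
    {"tx": 0.26, "ty": 0.32, "roll": 32.4},
    {"tx": 0.265, "ty": 0.355, "roll": 35.1},
    {"tx": 0.27, "ty": 0.39, "roll": 37.8},
    {"tx": 0.275, "ty": 0.425, "roll": 40.5},
    {"tx": 0.28, "ty": 0.46, "roll": 43.2},
    {"tx": 0.285, "ty": 0.495, "roll": 45.9},
    {"tx": 0.285, "ty": 0.53, "roll": 48.6},
    {"tx": 0.285, "ty": 0.565, "roll": 51.3},
    {"tx": 0.285, "ty": 0.6, "roll": 54}
  ]
}}

```text
invalid input at $.steps[0]: expected keys tx, ty, tz, roll
```

Call:
{"op": "arm_command", "data": {
  "steps": [
    {"tx": 0.025, "ty": 0.025, "tz": 0, "roll": 2.7},
    {"tx": 0.05, "ty": 0.05, "tz": 0, "roll": 5.4},
    {"tx": 0.075, "ty": 0.075, "tz": 0, "roll": 8.1},
    {"tx": 0.1, "ty": 0.1, "tz": 0, "roll": 10.8},
    {"tx": 0.125, "ty": 0.125, "tz": 0, "roll": 13.5},
    {"tx": 0.15, "ty": 0.15, "tz": 0, "roll": 16.2},
    {"tx": 0.175, "ty": 0.175, "tz": 0, "roll": 18.9},
    {"tx": 0.2, "ty": 0.2, "tz": 0, "roll": 21.6},
    {"tx": 0.225, "ty": 0.225, "tz": 0, "roll": 24.3},
    {"tx": 0.25, "ty": 0.25, "tz": 0, "roll": 27},
    {"tx": 0.255, "ty": 0.285, "tz": 0, "roll": 29.7},
    {"tx": 0.26, "ty": 0.32, "tz": 0, "roll": 32.4},
    {"tx": 0.265, "ty": 0.355, "tz": 0, "roll": 35.1},
    {"tx": 0.27, "ty": 0.39, "tz": 0, "roll": 37.8},
    {"tx": 0.275, "ty": 0.425, "tz": 0, "roll": 40.5},
    {"tx": 0.28, "ty": 0.46, "tz": 0, "roll": 43.2},
    {"tx": 0.285, "ty": 0.495, "tz": 0, "roll": 45.9},
    {"tx": 0.285, "ty": 0.53, "tz": 0, "roll": 48.6},
    {"tx": 0.285, "ty": 0.565, "tz": 0, "roll": 51.3},
    {"tx": 0.285, "ty": 0.6, "tz": 0, "roll": 54}
  ]
}}

```text
t: 1.77
tcp_pos: [482.0, -96.0, 218.5]
tcp_rot: [-2.574, -1.8, 0.001]
wrist_force: [0.4, 0.1, 0.6]
opening: 1.001
grasp_force: 0.0
```

Call:
{"op": "arm_command", "data": {
  "steps": [
    {"tx": -0.002, "ty": 0.035, "tz": 0, "roll": 0},
    {"tx": -0.004, "ty": 0.07, "tz": 0, "roll": 0},
    {"tx": -0.006, "ty": 0.105, "tz": 0, "roll": 0},
    {"tx": -0.008, "ty": 0.14, "tz": 0, "roll": 0},
    {"tx": -0.01, "ty": 0.175, "tz": 0, "roll": 0},
    {"tx": -0.012, "ty": 0.21, "tz": 0, "roll": 0},
    {"tx": -0.014, "ty": 0.245, "tz": 0, "roll": 0},
    {"tx": -0.016, "ty": 0.28, "tz": 0, "roll": 0},
    {"tx": -0.018, "ty": 0.315, "tz": 0, "roll": 0},
    {"tx": -0.02, "ty": 0.35, "tz": 0, "roll": 0},
    {"tx": -0.02, "ty": 0.385, "tz": -0.02, "roll": 0},
    {"tx": -0.02, "ty": 0.41, "tz": -0.05, "roll": 0},
    {"tx": -0.02, "ty": 0.418, "tz": -0.08, "roll": 0},
    {"tx": -0.02, "ty": 0.418, "tz": -0.11, "roll": 0},
    {"tx": -0.02, "ty": 0.418, "tz": -0.128, "roll": 0},
    {"tx": -0.02, "ty": 0.418, "tz": -0.128, "roll": 0},
    {"tx": -0.02, "ty": 0.418, "tz": -0.128, "roll": 0}
  ]
}}

```text
t: 3.18
tcp_pos: [461.8, 320.1, 89.9]
tcp_rot: [2.576, 1.798, -0.004]
wrist_force: [0.4, 0.0, 0.3]
opening: 0.999
grasp_force: 0.0
```

```bash
python3 - <<'E'
from bench import get_obs,camera
import cv2,numpy as np
from h import *
o=get_obs();print(o['t'],o['tcp_pos'].round(1),o['tcp_rot'].round(3))
c=camera('scene');np.savez('scene1.npz',**c)
P=np.array([[462.5,320.5,34]]);q=P@c['R'].T+c['t'];u=q[0,:2]/q[0,2]*[c['fx'],c['fy']]+[c['cx'],c['cy']];print('rib px',u)
x,y=u.astype(int);x0=max(0,x-70);y0=max(0,y-70)
a=c['frame'][y0:y0+120,x0:x0+140,::-1];cv2.imwrite('pics/d.png',cv2.resize(a,None,fx=4,fy=4));print(x0,y0)
E
```

```text
3.1833 [461.8 320.1  89.9] [ 2.576  1.798 -0.004]
rib px [183.78051962 179.50984673]
113 109
```

View pics/d.png

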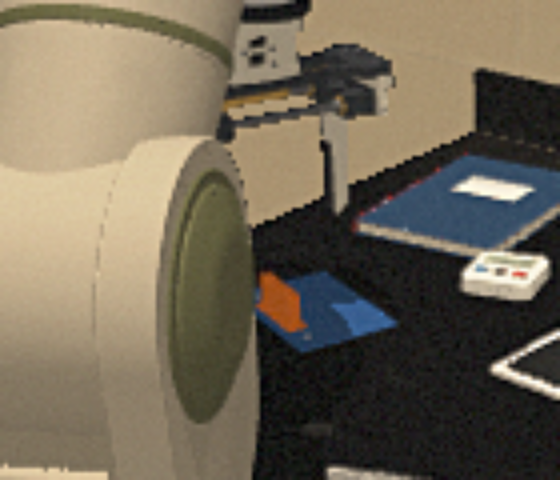

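The crop shows the rib at (282,300) below the open fingers, nothing in the way. Next I go down and close.

Call:
{"op": "arm_command", "data": {
  "steps": [
    {"tx": 0, "ty": 0, "tz": -0.03, "roll": 0},
    {"tx": 0, "ty": 0, "tz": -0.055, "roll": 0},
    {"tx": 0, "ty": 0, "tz": -0.07, "roll": 0},
    {"tx": 0, "ty": 0, "tz": -0.078, "roll": 0},
    {"tx": 0, "ty": 0, "tz": -0.082, "roll": 0},
    {"tx": 0, "ty": 0, "tz": -0.082, "roll": 0},
    {"tx": 0, "ty": 0, "tz": -0.082, "roll": 0}
  ]
}}

```text
t: 3.82
tcp_pos: [463.1, 320.8, 9.8]
tcp_rot: [-2.577, -1.797, -0.003]
wrist_force: [0.1, -0.5, 0.1]
opening: 1.004
grasp_force: 0.0
```

Call:
{"op": "arm_command", "data": {
  "jaw": 1,
  "steps": [
    {"tx": 0, "ty": 0, "tz": 0, "roll": 0},
    {"tx": 0, "ty": 0, "tz": 0, "roll": 0},
    {"tx": 0, "ty": 0, "tz": 0, "roll": 0},
    {"tx": 0, "ty": 0, "tz": 0, "roll": 0},
    {"tx": 0, "ty": 0, "tz": 0, "roll": 0},
    {"tx": 0, "ty": 0, "tz": 0, "roll": 0},
    {"tx": 0, "ty": 0, "tz": 0, "roll": 0},
    {"tx": 0, "ty": 0, "tz": 0, "roll": 0},
    {"tx": 0, "ty": 0, "tz": 0, "roll": 0},
    {"tx": 0, "ty": 0, "tz": 0, "roll": 0},
    {"tx": 0, "ty": 0, "tz": 0, "roll": 0},
    {"tx": 0, "ty": 0, "tz": 0, "roll": 0}
  ]
}}

```text
t: 4.82
tcp_pos: [462.4, 320.4, 8.6]
tcp_rot: [2.577, 1.797, -0.0]
wrist_force: [0.4, 0.8, -1.1]
opening: 0.187
grasp_force: 0.0
```

Call:
{"op": "arm_command", "data": {
  "steps": [
    {"tx": 0, "ty": 0, "tz": 0, "roll": 0},
    {"tx": 0, "ty": 0, "tz": 0, "roll": 0},
    {"tx": 0, "ty": 0, "tz": 0, "roll": 0},
    {"tx": 0, "ty": 0, "tz": 0, "roll": 0},
    {"tx": 0, "ty": 0, "tz": 0, "roll": 0},
    {"tx": 0, "ty": 0, "tz": 0, "roll": 0}
  ]
}}

```text
t: 5.32
tcp_pos: [462.3, 320.4, 8.6]
tcp_rot: [-2.576, -1.798, 0.0]
wrist_force: [-0.6, 0.4, -0.3]
opening: 0.107
grasp_force: 30.0
```

Call:
{"op": "arm_command", "data": {
  "steps": [
    {"tx": 0, "ty": 0, "tz": 0.015, "roll": 0},
    {"tx": 0, "ty": 0, "tz": 0.035, "roll": 0},
    {"tx": 0, "ty": 0, "tz": 0.055, "roll": 0},
    {"tx": 0.002, "ty": -0.02, "tz": 0.06, "roll": 1},
    {"tx": 0.005, "ty": -0.045, "tz": 0.06, "roll": 3},
    {"tx": 0.008, "ty": -0.07, "tz": 0.06, "roll": 5},
    {"tx": 0.011, "ty": -0.095, "tz": 0.06, "roll": 7},
    {"tx": 0.014, "ty": -0.12, "tz": 0.06, "roll": 9},
    {"tx": 0.017, "ty": -0.145, "tz": 0.06, "roll": 11},
    {"tx": 0.02, "ty": -0.17, "tz": 0.06, "roll": 13},
    {"tx": 0.023, "ty": -0.195, "tz": 0.06, "roll": 15},
    {"tx": 0.026, "ty": -0.22, "tz": 0.06, "roll": 16},
    {"tx": 0.029, "ty": -0.245, "tz": 0.06, "roll": 16},
    {"tx": 0.032, "ty": -0.27, "tz": 0.06, "roll": 16},
    {"tx": 0.034, "ty": -0.285, "tz": 0.06, "roll": 16},
    {"tx": 0.034, "ty": -0.291, "tz": 0.06, "roll": 16},
    {"tx": 0.034, "ty": -0.291, "tz": 0.06, "roll": 16},
    {"tx": 0.034, "ty": -0.291, "tz": 0.06, "roll": 16},
    {"tx": 0.034, "ty": -0.291, "tz": 0.06, "roll": 16}
  ]
}}

```text
t: 6.9
tcp_pos: [496.4, 30.9, 68.7]
tcp_rot: [-2.299, -2.14, -0.001]
wrist_force: [0.2, -0.3, -1.8]
opening: 0.102
grasp_force: 30.0
```

```bash
python3 - <<'E'
from bench import get_obs,camera
import cv2,numpy as np
from h import *
o=get_obs();print(o['t'],o['tcp_pos'].round(1),o['tcp_rot'].round(3),o['wrist_force'].round(1))
ims=[]
for n,(x0,y0) in (('scene',(190,140)),('top',(190,120))):
    c=camera(n);np.savez(n+'2.npz',**c)
    ims.append(cv2.resize(c['frame'][y0:y0+110,x0:x0+150,::-1],None,fx=2.6*2,fy=2.6*2,interpolation=cv2.INTER_CUBIC)[:, :])
a=np.vstack(ims);cv2.imwrite('pics/e.png',cv2.resize(a,(409,600)))
E
```

```text
6.9 [496.4  30.9  68.7] [-2.299e+00 -2.140e+00 -1.000e-03] [ 0.2 -0.3 -1.8]
```

View pics/e.png

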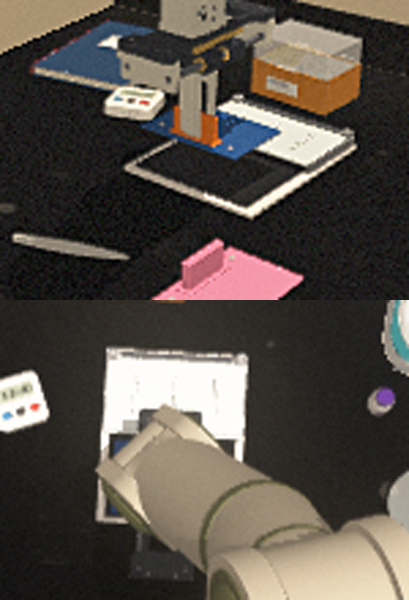

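```bash
python3 - <<'E'
from h import *
c=dict(np.load('scene2.npz'));f=c['frame'];H,S,V=cv2.split(cv2.cvtColor(f,cv2.COLOR_RGB2HSV))
roi=np.zeros(f.shape[:2],bool);roi[172:215,235:305]=1
blue=roi&(H>95)&(H<125)&(S>110)&(V>40)
p=np.vstack(comps(blue,8));
r=cv2.minAreaRect(p.astype(np.float32))
for z in(60,64):
    w=ray(c,p,z);print('strip',z,rect(w))
hull=cv2.convexHull(p.astype(np.float32));ap=cv2.approxPolyDP(hull,2.5,True)[:,0];print('corners',ap.tolist(),ray(c,ap,64)[:,:2].round(0).tolist())
w=(S<70)&(V>130);roi[:]=0;roi[170:225,225:325]=1
for k in comps(w&roi,60):
    ap=cv2.approxPolyDP(cv2.convexHull(k.astype(np.float32)),2,True)[:,0];print('white',ap.tolist(),ray(c,ap,10)[:,:2].round(0).tolist(),rect(ray(c,k,10)))
print(c['depth'][190:206:4,255:290:6].round())
E
```

```text
strip 60 [527.6  36.5 135.6  92.4  87.8]
strip 64 [520.4  31.9 134.5  91.7  87.8]
corners [[291.0, 188.0], [275.0, 198.0], [241.0, 186.0], [252.0, 180.0], [271.0, 181.0]] [[558.0, -33.0], [472.0, -29.0], [481.0, 99.0], [537.0, 97.0], [566.0, 44.0]]
white [[320.0, 193.0], [282.0, 219.0], [236.0, 202.0], [239.0, 199.0]] [[682.0, -74.0], [462.0, -61.0], [470.0, 110.0], [492.0, 115.0]] [575.4  19.5 179.5 225.5  86. ]
white [[270.0, 179.0], [278.0, 175.0], [317.0, 187.0], [319.0, 190.0], [301.0, 200.0], [284.0, 194.0]] [[681.0, 119.0], [727.0, 115.0], [718.0, -45.0], [701.0, -61.0], [601.0, -48.0], [606.0, 18.0]] [663.8  32.4 182.5 116.9  86.7]
white [[256.0, 170.0], [263.0, 170.0], [262.0, 189.0], [257.0, 187.0]] [[719.0, 204.0], [734.0, 183.0], [596.0, 97.0], [599.0, 119.0]] [659.3 148.2 163.   25.7  34.2]
white [[254.0, 173.0], [245.0, 183.0], [229.0, 181.0], [225.0, 170.0], [254.0, 170.0]] [[691.0, 194.0], [602.0, 170.0], [583.0, 225.0], [652.0, 296.0], [714.0, 210.0]] [636.9 219.4 114.6 106.3  36.1]
[[1241. 1228. 1216. 1235. 1236. 1234.]
 [1325. 1327. 1213. 1211. 1211. 1299.]
 [1300. 1299. 1302. 1302. 1304. 1306.]
 [1278. 1282. 1279. 1276. 1282. 1274.]]
```

Scene view (upper half of the picture): the strip is held level over the pad, with the rib at (195,128). Measured offset is about 4 mm to +y, with yaw matching the board. I'll lower it just over the pad, nose short of the lip.

Call:
{"op": "arm_command", "data": {
  "steps": [
    {"tx": 0.004, "ty": -0.004, "tz": -0.015, "roll": 0},
    {"tx": 0.004, "ty": -0.004, "tz": -0.03, "roll": 0},
    {"tx": 0.004, "ty": -0.004, "tz": -0.038, "roll": 0},
    {"tx": 0.004, "ty": -0.004, "tz": -0.042, "roll": 0},
    {"tx": 0.004, "ty": -0.004, "tz": -0.044, "roll": 0},
    {"tx": 0.004, "ty": -0.004, "tz": -0.046, "roll": 0},
    {"tx": 0.004, "ty": -0.004, "tz": -0.046, "roll": 0},
    {"tx": 0.004, "ty": -0.004, "tz": -0.046, "roll": 0},
    {"tx": 0.004, "ty": -0.004, "tz": -0.046, "roll": 0}
  ]
}}

```text
t: 7.75
tcp_pos: [500.6, 25.4, 23.0]
tcp_rot: [2.301, 2.138, 0.001]
wrist_force: [-0.4, 0.5, -2.3]
opening: 0.103
grasp_force: 30.0
```

```bash
python3 - <<'E'
from bench import get_obs,camera
from h import *
o=get_obs();print(o['t'],o['tcp_pos'].round(1),o['tcp_rot'].round(3),o['wrist_force'].round(1),o['ft_torque'].round(2))
c=camera('scene');np.savez('scene3.npz',**c)
f=c['frame'];H,S,V=cv2.split(cv2.cvtColor(f,cv2.COLOR_RGB2HSV))
roi=np.zeros(f.shape[:2],bool);roi[172:235,225:320]=1
p=np.vstack(comps(roi&(H>95)&(H<125)&(S>110)&(V>40),8));print('strip',rect(ray(c,p,17)))
ap=cv2.approxPolyDP(cv2.convexHull(p.astype(np.float32)),2.5,True)[:,0];print('corners',ap.tolist(),ray(c,ap,17)[:,:2].round(0).tolist())
cv2.imwrite('pics/f.png',cv2.resize(f[160:230,220:330,::-1],None,fx=7,fy=7,interpolation=cv2.INTER_CUBIC))
E
```

```text
7.75 [500.6  25.4  23. ] [2.301e+00 2.138e+00 1.000e-03] [-0.4  0.5 -2.3] [-0.03 -0.01 -0.  ]
strip [530.1  27.5 132.3  97.6  86.6]
corners [[294.0, 201.0], [277.0, 212.0], [244.0, 199.0], [254.0, 193.0], [273.0, 193.0]] [[570.0, -40.0], [478.0, -34.0], [490.0, 94.0], [544.0, 93.0], [579.0, 43.0]]
```

View pics/f.png

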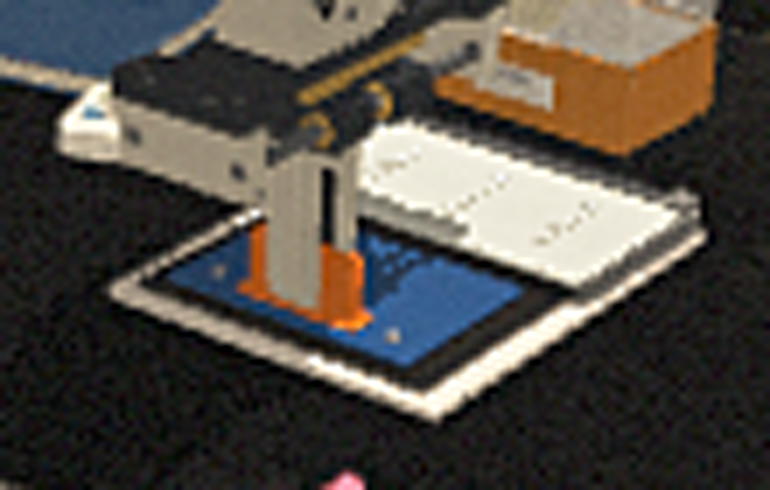

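The strip sits inside the pad, its front edge ending at (520,290), short of the lip, with even side margins. Sliding in low now.

Call:
{"op": "arm_command", "data": {
  "steps": [
    {"tx": 0, "ty": 0, "tz": -0.001, "roll": 0},
    {"tx": 0.003, "ty": 0, "tz": -0.001, "roll": 0},
    {"tx": 0.006, "ty": 0, "tz": -0.001, "roll": 0},
    {"tx": 0.009, "ty": -0.001, "tz": -0.001, "roll": 0},
    {"tx": 0.012, "ty": -0.001, "tz": -0.001, "roll": 0},
    {"tx": 0.015, "ty": -0.001, "tz": -0.001, "roll": 0},
    {"tx": 0.018, "ty": -0.001, "tz": -0.001, "roll": 0},
    {"tx": 0.021, "ty": -0.0015, "tz": -0.001, "roll": 0},
    {"tx": 0.024, "ty": -0.002, "tz": -0.001, "roll": 0},
    {"tx": 0.027, "ty": -0.002, "tz": -0.001, "roll": 0},
    {"tx": 0.03, "ty": -0.002, "tz": -0.001, "roll": 0},
    {"tx": 0.033, "ty": -0.0025, "tz": -0.001, "roll": 0},
    {"tx": 0.033, "ty": -0.0025, "tz": -0.001, "roll": 0},
    {"tx": 0.033, "ty": -0.0025, "tz": -0.001, "roll": 0},
    {"tx": 0.033, "ty": -0.0025, "tz": -0.001, "roll": 0}
  ]
}}

```text
t: 9.05
tcp_pos: [533.2, 22.9, 21.6]
tcp_rot: [-2.301, -2.139, 0.0]
wrist_force: [0.0, 0.1, -0.9]
opening: 0.106
grasp_force: 30.0
```

Call:
{"op": "arm_command", "data": {
  "steps": [
    {"tx": 0.001, "ty": 0, "tz": 0, "roll": 0},
    {"tx": 0.002, "ty": 0, "tz": 0, "roll": 0},
    {"tx": 0.003, "ty": 0, "tz": 0, "roll": 0},
    {"tx": 0.004, "ty": 0, "tz": 0, "roll": 0},
    {"tx": 0.005, "ty": 0, "tz": 0, "roll": 0},
    {"tx": 0.005, "ty": 0, "tz": 0, "roll": 0},
    {"tx": 0.005, "ty": 0, "tz": 0, "roll": 0}
  ]
}}

```text
t: 9.63
tcp_pos: [538.5, 22.9, 21.6]
tcp_rot: [2.301, 2.139, 0.0]
wrist_force: [0.4, 0.3, -1.7]
opening: 0.105
grasp_force: 30.0
```

Call:
{"op": "arm_command", "data": {
  "steps": [
    {"tx": 0.0005, "ty": 0, "tz": 0, "roll": 0},
    {"tx": 0.001, "ty": 0, "tz": 0, "roll": 0},
    {"tx": 0.0015, "ty": 0, "tz": 0, "roll": 0},
    {"tx": 0.002, "ty": 0, "tz": 0, "roll": 0},
    {"tx": 0.0025, "ty": 0, "tz": 0, "roll": 0},
    {"tx": 0.003, "ty": 0, "tz": 0, "roll": 0},
    {"tx": 0.003, "ty": 0, "tz": 0, "roll": 0},
    {"tx": 0.003, "ty": 0, "tz": 0, "roll": 0}
  ]
}}

```text
t: 10.3
tcp_pos: [538.9, 22.8, 21.3]
tcp_rot: [-2.299, -2.138, 0.006]
wrist_force: [-7.5, 1.1, 2.0]
opening: 0.103
grasp_force: 30.0
```

Call:
{"op": "arm_command", "data": {
  "steps": [
    {"tx": -0.001, "ty": 0, "tz": 0, "roll": 0},
    {"tx": -0.001, "ty": 0, "tz": -0.0005, "roll": 0},
    {"tx": -0.001, "ty": 0, "tz": -0.001, "roll": 0},
    {"tx": -0.001, "ty": 0, "tz": -0.0015, "roll": 0},
    {"tx": -0.001, "ty": 0, "tz": -0.002, "roll": 0},
    {"tx": -0.001, "ty": 0, "tz": -0.002, "roll": 0},
    {"tx": -0.001, "ty": 0, "tz": -0.002, "roll": 0},
    {"tx": -0.001, "ty": 0, "tz": -0.002, "roll": 0}
  ]
}}

```text
t: 10.97
tcp_pos: [538.9, 22.8, 20.5]
tcp_rot: [-2.301, -2.139, 0.003]
wrist_force: [-9.8, 1.3, 18.2]
opening: 0.111
grasp_force: 30.0
```

Call:
{"op": "arm_command", "data": {
  "steps": [
    {"tx": -0.0005, "ty": 0, "tz": 0.0003, "roll": 0},
    {"tx": -0.0005, "ty": 0, "tz": 0.0006, "roll": 0},
    {"tx": -0.0005, "ty": 0, "tz": 0.0006, "roll": 0},
    {"tx": -0.0005, "ty": 0, "tz": 0.0006, "roll": 0},
    {"tx": -0.0005, "ty": 0, "tz": 0.0006, "roll": 0}
  ]
}}

```text
t: 11.38
tcp_pos: [538.9, 22.8, 20.6]
tcp_rot: [-2.301, -2.139, 0.002]
wrist_force: [-6.8, 0.1, 8.6]
opening: 0.106
grasp_force: 30.0
```

```bash
python3 - <<'E'
from bench import get_obs,camera
from h import *
o=get_obs();print(o['t'],o['tcp_pos'].round(1),o['tcp_rot'].round(3),o['wrist_force'].round(1),o['ft_torque'].round(2))
c=camera('scene');f=c['frame']
H,S,V=cv2.split(cv2.cvtColor(f,cv2.COLOR_RGB2HSV));roi=np.zeros(f.shape[:2],bool);roi[172:235,225:320]=1
p=np.vstack(comps(roi&(H>95)&(H<125)&(S>110)&(V>40),8));ap=cv2.approxPolyDP(cv2.convexHull(p.astype(np.float32)),2.5,True)[:,0];print(ap.tolist(),ray(c,ap,16)[:,:2].round(0).tolist())
cv2.imwrite('pics/g.png',cv2.resize(f[160:230,220:330,::-1],None,fx=7,fy=7,interpolation=cv2.INTER_CUBIC))
E
```

```text
11.3833 [538.9  22.8  20.6] [-2.301e+00 -2.139e+00  2.000e-03] [-6.8  0.1  8.6] [0.02 1.31 0.02]
[[252.0, 195.0], [262.0, 190.0], [297.0, 200.0], [284.0, 208.0]] [[530.0, 91.0], [579.0, 86.0], [583.0, -43.0], [513.0, -37.0]]
```

View pics/g.png

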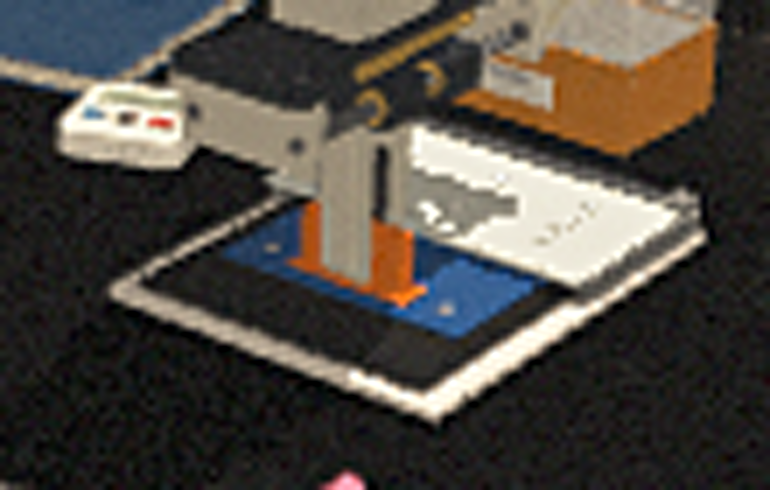

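The strip is home: its front edge is under the flap, the flap lies flat, and the strip is square with even side gaps (right end of the lip line at (545,285)). It is pressed on the pad with about 10 N. Handing in.

```bash
python3 -c "
from bench import ticket
print(ticket.finish_job())"
```

```text
the job is handed in; nothing more can be done
None
```

I slid the blue strip under the closed flap until it met the stop, centred and square. I handed the job in at about 11.4 s, still gripping the rib and pressing the strip on the pad with about 10 N (estimated from the wrist force); no verdict was returned.

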